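# Tip the stationery tray into the parcel carton

## Robot

A 6-joint arm with a two-finger parallel gripper is mounted at the origin on the work surface. World frame = base frame: x ahead of the robot, y to its left, z up, the work surface at z = 0. Lengths are in m, angles in rad, forces in N, time in s.
With the tool pointing down it reaches from about 0.275 to 0.875 m from the base axis. Payload 12.5 kg.
Tool frame: the origin (TCP) lies on the centre line of the jaws, within the pads' length; the fingertips stand r.finger_overhang ahead of it and the grasp point (between the pads) lies 3 mm ahead of it (r.finger_overhang is the distance from the TCP to the fingertips, in m); z points along the fingers, y is the line along which they close (so a half turn about z gives the same grasp; the last joint's range is limited). The gripper opens to 85 mm and grips with 20 to 120 N. Pads are 22 mm wide; open, the fingers measure 114 mm over their backs; the gripper's body (76 mm by 85 mm) begins 54 mm behind the grasp point. The pads swing forward as they close: fully open they stand 13 mm farther back than shut.
Start: joints at [1.037, 0.351, 1.652, -0, 1.139, -0.085], TCP at [0.239, 0.496, 0.253] pointing down, gripper open.
Joint ranges: [-2.75, 2.75], [-0.79, 2.1], [0.01, 2.65], [-1.57, 4.71], [0.07, 3.14], [-2.87, 2.87]. Speed limits (rad/s): [2.22, 2.22, 2.79, 3.14, 3.14, 3.14].

## Interface

Orientations are given as a unit quaternion [x, y, z, w].
In Python, from cell import r, optics gives the robot as it stands. The module is installed in compiled form; this text tells all that it offers. Calls block until the motion is done:
- r.move_to(position, orientation): joint-space move of the TCP to a pose.
- r.move_linear(position, rot=None, vel=0.15): straight line of the TCP; rot=None keeps the orientation; vel is the mean speed in m/s.
- r.set_joints(angles): joint-space move.
- r.set_gripper(opening, squeeze=None): opening from 0.0 (shut) to 1.0 (fully open); squeeze is the grip in N (None keeps the last); returns when the fingers have stopped.
- r.sleep(seconds).
- r.inverse_kinematics(position, orientation): joint angles nearest the present ones, or None.
- optics.get_image(name): name is "scene" or "top"; returns a dict with "pixels" (400x640x3 uint8, red, green, blue), "depth" (400x640 float32, m along the optical axis (not along the pixel's ray), 0 where there is no reading), "fx", "fy", "cx", "cy" (pixels), "camera_from_world" (4x4, takes a point from world to camera coordinates). Camera axes: x right, y down, z forward; pixel columns grow to the right and rows downward; lengths in m; the calibration is good to about 2 mm. A picture is of the moment at which its call begins.
A pose or a line that the arm cannot do raises r.PlanningError and nothing moves.
- r.hand_in(): hands the job in; it is judged then, once.
Readings, each from a call of its own:
- r.current_t(): time.
- r.current_q(): joint angles.
- r.current_qvel(): joint speeds.
- r.current_effort(): joint torques, N m.
- r.current_tool_pos(): TCP position.
- r.current_ee_rot(): TCP orientation.
- r.current_contact_force(): force on the tool from outside, world axes, zero at the start.
- r.current_torque(): the same for the moment, N m.
- r.current_opening(): opening from 0.0 (shut) to 1.0 (fully open).
- r.current_finger_force(): force on a finger pad.
Only numpy, scipy, OpenCV 4.12 (cv2) and the standard library are available. Lean on these libraries where they do the work, as an engineer would, in place of code of your own. Each camera call takes 0.05 s, during which the arm holds its last target. There are 200 camera calls.

## Task

Lift the wooden tray level by its handle with the three pieces of stationery in it, and tip it over its open end so that all three slide off into the open square cardboard carton, none of them onto the desk. Then set the empty tray down flat in the middle of the round cork mat and let go. Leave the carton and the bowl where they stand, and do not knock the mouse, the tape roll, the stapler or the note block out of place.

Things in the scene. Friction and masses are not known exactly. Their poses are not given: they have to be found in the camera images.
- tray: light wooden tray, 130 mm long (x) by 96 wide (y), floor 4 mm thick, walls 4 thick and 22 high at both sides and the back (+x); the front (-x) is open. Handle over the middle: an upright board 10 mm thick (x), 88 long (y), 60 to 90 mm above the underside, on two side posts; pieces pass under it. 160 g. Origin: centre of the underside, z up
- tray_grip (a point): point in the middle of the tray's handle board, 78 mm above the tray's underside, axes as the tray's
- tray_lip (a point): middle of the tray's open front edge at floor level: 65 mm along -x from the tray's origin, 4 mm up
- eraser: white eraser block lying in the tray, 40 x 20 x 14 mm, 20 g, origin at the centre of its underside
- sharpener: small aluminium pencil sharpener block lying in the tray, 28 x 20 x 15 mm, 30 g, origin at the centre of its underside
- stamp: wooden hand stamp standing in the tray, base 34 x 24 x 14 mm with a 20 mm knob on top, 37 mm high in all, 30 g, origin at the centre of its underside
- carton: square open cardboard carton, 140 x 140 mm outside, walls and floor 4 mm, rim 70 mm high, with four short flaps folded down and outwards (they reach 17 mm beyond the walls, below the rim); 350 g. Origin at the centre of its underside
- mat: round cork mat fixed to the desk, 190 mm across, 4 mm thick, origin at the centre of its underside
- bowl: empty round wooden bowl, 140 mm across the rim, 60 mm high, origin at the centre of its underside; it and the carton may swap places. Not the container to fill
- mouse: white computer mouse, 105 x 60 x 32 mm, origin under its centre
- tape: roll of amber packing tape lying flat, 64 mm across, 24 mm high, origin under its centre
- stapler: black stapler, 130 x 34 x 53 mm, origin under its centre
- notepad: block of white note paper, 76 x 76 x 30 mm, origin under its centre
There are look-alikes about, which are no part of the job. Several things have the shape of the mat; the one meant has the colours described above.

How it is judged:
On the way, in this order (a step that is already met when the one before it is completed fails the run):
1. the tray is lifted clear of the desk, about level, with all three pieces in it (height (world z) of tray above 0.05 m and angle between tray's own z axis and vertical below 0.35 rad and x of eraser in the frame of tray between -0.072 and 0.072 m and y of eraser in the frame of tray between -0.05 and 0.05 m and z of eraser in the frame of tray between -0.004 and 0.03 m and x of sharpener in the frame of tray between -0.072 and 0.072 m and y of sharpener in the frame of tray between -0.05 and 0.05 m and z of sharpener in the frame of tray between -0.004 and 0.03 m and x of stamp in the frame of tray between -0.072 and 0.072 m and y of stamp in the frame of tray between -0.05 and 0.05 m and z of stamp in the frame of tray between -0.004 and 0.03 m), for 0.2 s.
2. the tray is tipped with its open edge over the carton (angle between tray's own z axis and vertical above 0.26 rad and horizontal distance between tray_lip and carton below 0.095 m and height (world z) of tray above 0.04 m), for 0.05 s.
3. all three pieces lie in the carton (x of eraser in the frame of carton between -0.068 and 0.068 m and y of eraser in the frame of carton between -0.068 and 0.068 m and z of eraser in the frame of carton between -0.002 and 0.066 m and x of sharpener in the frame of carton between -0.068 and 0.068 m and y of sharpener in the frame of carton between -0.068 and 0.068 m and z of sharpener in the frame of carton between -0.002 and 0.066 m and x of stamp in the frame of carton between -0.068 and 0.068 m and y of stamp in the frame of carton between -0.068 and 0.068 m and z of stamp in the frame of carton between -0.002 and 0.066 m), for 0.2 s.
At the end, for the whole second after the job is handed in: The eraser, the sharpener and the stamp lie at rest inside the carton, and the tray stands flat (within 0.06 rad) and still on the cork mat, its centre within 35 mm of the mat's centre (all of step 3 and horizontal distance between tray and mat below 0.035 m and angle between tray's own z axis and vertical below 0.06 rad and height (world z) of tray below 0.009 m and linear speed of each of eraser, sharpener, stamp, tray below 0.03 m/s); the robot touches nothing.
It fails at once if a piece falls onto the desk ((height (world z) of eraser below 0.03 m and horizontal distance between eraser and carton above 0.115 m and distance between eraser and tray above 0.1 m) or (height (world z) of sharpener below 0.03 m and horizontal distance between sharpener and carton above 0.115 m and distance between sharpener and tray above 0.1 m) or (height (world z) of stamp below 0.03 m and horizontal distance between stamp and carton above 0.115 m and distance between stamp and tray above 0.1 m)).
It fails at once if the carton is pushed more than 30 mm (distance of carton from where it was at the start of the episode above 0.03 m).
It fails at once if the bowl, mouse, tape roll, stapler or note block is moved more than 30 mm (distance of any of bowl, mouse, tape, stapler, notepad from where it was at the start of the episode above 0.03 m).
It also fails if it takes over 56 s, if anything falls off the work surface, if the arm or the gripper's body presses on something with over 40 N, if the wrist force passes 120 N, or if a joint passes its speed limit or range.

## Working session

There is one attempt and no reset: what is moved stays moved. The work goes in short steps, each a Python script; the robot and the scene stay as the last script left them, time stands still between calls to the robot, and variables do not carry over. Pictures are saved under pics/ and viewed, at most 10 in all, crops included, and the job is handed in when it is done.

```bash
mkdir -p pics
cat > h.py <<'E'
import numpy as np, cv2
from cell import r, optics
def get(n):
    im=optics.get_image(n); T=np.linalg.inv(im["camera_from_world"])
    d=im["depth"]; v,u=np.mgrid[:400,:640]
    P=np.stack([(u-im["cx"])/im["fx"]*d,(v-im["cy"])/im["fy"]*d,d],-1)@T[:3,:3].T+T[:3,3]
    P[d==0]=np.nan
    return im,P
def save(im,name): cv2.imwrite("pics/"+name,im["pixels"][...,::-1])
E
python3 - <<'E'
from h import *
for n in("scene","top"):
    im,P=get(n); save(im,n+"0.png"); np.savez(n+"0.npz",P=P,px=im["pixels"],T=im["camera_from_world"],k=[im[a] for a in("fx","fy","cx","cy")])
    print(n,im["camera_from_world"].round(3).tolist(),im["fx"],im["cx"],im["cy"])
print(r.finger_overhang,r.current_tool_pos(),r.current_ee_rot(),r.current_t())
E
```

```text
scene [[0.815, 0.579, -0.02, -0.36], [0.313, -0.468, -0.826, -0.101], [-0.488, 0.667, -0.563, 1.314], [0.0, 0.0, 0.0, 1.0]] 390.04371961974414 314.60114024905926 194.47419419322486
top [[0.033, -0.999, -0.002, -0.067], [-0.978, -0.032, -0.208, 0.502], [0.208, 0.009, -0.978, 1.163], [0.0, 0.0, 0.0, 1.0]] 413.87129833285206 316.456657968226 191.1914456690916
0.022 [0.23847683 0.4952923  0.25280345] [ 2.22520575e-01  9.74927840e-01 -5.23642449e-04 -1.64210166e-04] 0.1
```

View pics/scene0.png

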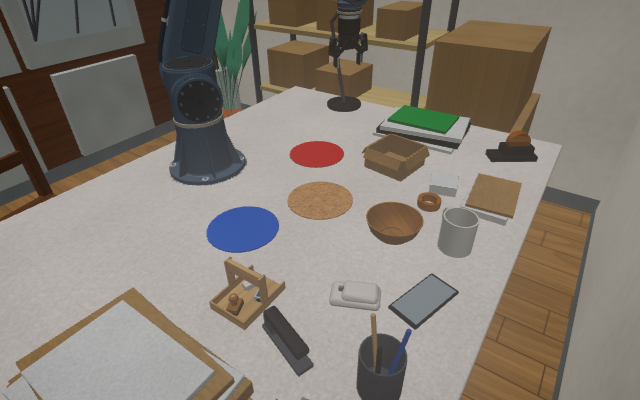

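View pics/top0.png

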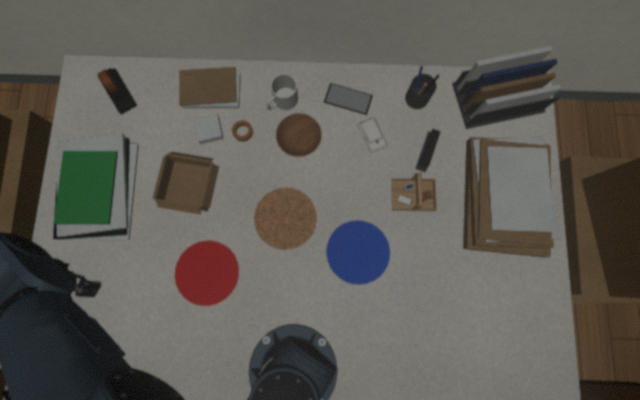

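The scene view shows the tray at (247,293) with the stapler at (287,338), the cork mat at (320,199), the carton at (396,157) and the bowl at (394,222). The top view shows the tray at (413,194), mat at (285,218), carton at (186,182), bowl at (299,134).

Possible mix-ups:
- **Mat:** the blue disc (358,252) and the red disc (207,272) have its shape. I choose the cork-coloured one at (285,218).
- **Carton:** the bowl (299,134) and the cardboard boxes on the shelf are also containers. I choose the square one at (186,182).
- **Tray:** the stacked boards at (510,195) are wooden too. I choose the one with a handle at (413,194).

Run:
```python
import numpy as np,cv2
t=np.load("top0.npz");s=np.load("scene0.npz")
a=cv2.resize(t["px"][160:230,375:455],None,fx=5,fy=5,interpolation=cv2.INTER_CUBIC)
b=cv2.resize(s["px"][250:335,200:300],None,fx=4,fy=4,interpolation=cv2.INTER_CUBIC)
c=np.zeros((350,800,3),np.uint8);c[:350,:400]=a;c[:340,400:800]=b
cv2.imwrite("pics/crop.png",c[...,::-1])
def rect(P,m):
    q=P[m][:,:2]; return cv2.minAreaRect((q*1000).astype(np.float32)), len(q)
for n,D in(("top",t),("scene",s)):
    P=D["P"];z=P[...,2]
    box=lambda x0,x1,y0,y1:(P[...,0]>x0)&(P[...,0]<x1)&(P[...,1]>y0)&(P[...,1]<y1)
    # rough positions
    for nm,u,v in ((("tray",413,194),("carton",186,182),("mat",285,218),("bowl",299,134)) if n=="top" else (("tray",247,293),("carton",396,157),("mat",320,199),("bowl",394,222))):
        c0=P[v,u]; m=(np.hypot(P[...,0]-c0[0],P[...,1]-c0[1])<.13)&(z>.012)
        print(n,nm,c0.round(3),"zs",np.nanpercentile(z[m],[5,50,95,99.5]).round(3))
        if nm=="tray":
            for lo,hi in((.012,.1),(.016,.028),(.07,.1)):
                mm=m&(z>lo)&(z<hi)&(np.hypot(P[...,0]-c0[0],P[...,1]-c0[1])<.1); print("  ",lo,rect(P,mm))
        if nm=="carton":
            mm=m&(z>.06)&(z<.08); print("  rim",rect(P,mm))
        if nm=="bowl":
            mm=m&(z>.05)&(z<.07); print("  rim",rect(P,mm))
        if nm=="mat":
            hsv=cv2.cvtColor(D["px"],cv2.COLOR_RGB2HSV); mm=(hsv[...,1]>70)&(hsv[...,0]<25)&(np.hypot(P[...,0]-c0[0],P[...,1]-c0[1])<.12)&(z<.012)
            print("  mat",rect(P,mm),"z",np.nanmedian(z[mm]).round(4),"desk",np.nanmedian(z[box(c0[0]-.2,c0[0]-.11,c0[1]-.05,c0[1]+.0)]).round(4))
```

```text
top tray [ 0.515 -0.345  0.004] zs [0.015 0.027 0.092 0.095]
   0.012 (((537.640869140625, -343.783447265625), (148.7471923828125, 130.23251342773438), 1.0930161476135254), 797)
   0.016 (((537.61279296875, -343.78399658203125), (148.11972045898438, 130.23251342773438), 1.0930161476135254), 379)
   0.07 (((512.0310668945312, -343.8367004394531), (96.21204376220703, 18.047836303710938), 0.743888795375824), 186)
top carton [0.53  0.351 0.005] zs [0.022 0.059 0.072 0.075]
  rim (((518.0914306640625, 337.16326904296875), (159.15980529785156, 160.42123413085938), 82.12934875488281), 813)
top mat [0.428 0.041 0.008] zs [0.012 0.012 0.013 0.013]
  mat (((430.4930419921875, 41.772560119628906), (183.59056091308594, 181.28421020507812), 1.8951205015182495), 2919) z 0.0047 desk 0.0004
top bowl [0.697 0.01  0.005] zs [0.014 0.038 0.083 0.094]
  rim (((705.619873046875, 22.068740844726562), (206.4901123046875, 137.5453338623047), 22.580171585083008), 420)
scene tray [ 0.503 -0.338  0.003] zs [0.014 0.034 0.09  0.091]
   0.012 (((530.20068359375, -345.0648498535156), (132.1601104736328, 131.00881958007812), 1.5646758079528809), 1637)
   0.016 (((513.916015625, -345.4060363769531), (98.57994079589844, 131.01927185058594), 1.4313597679138184), 646)
   0.07 (((513.8441772460938, -345.1165466308594), (98.064453125, 18.949270248413086), 1.2120850086212158), 441)
scene carton [0.506 0.385 0.005] zs [0.016 0.051 0.07  0.072]
  rim (((523.0960693359375, 334.7328186035156), (158.00672912597656, 153.2179412841797), 82.9165267944336), 469)
scene mat [0.434 0.038 0.005] zs nan
  mat (((430.8089904785156, 39.83819580078125), (187.73727416992188, 188.10459899902344), 57.4036979675293), 1929) z 0.0038 desk -0.0002
scene bowl [0.661 0.048 0.014] zs [0.015 0.041 0.066 0.092]
  rim (((703.3341674804688, 16.39173126220703), (195.4881134033203, 142.11170959472656), 15.250518798828125), 544)
  return np.nanmean(a, axis, out=out, keepdims=keepdims)
```

View pics/crop.png

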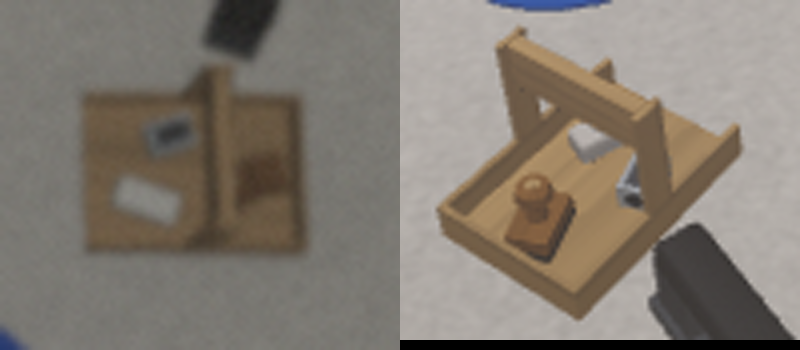

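The crop shows the tray's open end on the left of the top view, which is world +y. The back wall is at crop (300,175). The eraser (148,200) and sharpener (170,133) lie in front of the handle (222,150), and the stamp (262,175) lies behind it. The handle centre is about (0.513,-0.345) with its top at z=0.09, and its board lies along world x. Next I check that the arm can reach the whole plan.

```bash
cat >> h.py <<'E'
from scipy.spatial.transform import Rotation as Ro
YAW=np.deg2rad(1.2)
GR=np.array([.513,-.3445,.081]); CAR=np.array([.520,.336]); MAT=np.array([.4305,.0408])
CY=np.deg2rad(-7.5)   # carton yaw
LIP0=np.array([0,.065,-.077])           # lip - TCP in a frame whose +y is the tray's front, level
def rot(base,yaw,tilt=0):                # base: 'a' or 'b' half turn
    b=Ro.from_quat([1,0,0,0] if base=='a' else [0,1,0,0])
    return (Ro.from_euler('z',yaw)*Ro.from_euler('x',-tilt)*b).as_quat()
def pose_for_lip(base,lip,yaw,tilt):
    W=Ro.from_euler('z',yaw)*Ro.from_euler('x',-tilt)
    return np.asarray(lip)-W.apply(LIP0), rot(base,yaw,tilt)
def lip_at(back,z): # lip position 'back' m behind carton centre
    return [*(CAR-back*np.array([-np.sin(CY),np.cos(CY)])),z]
E
python3 - <<'E'
from h import *
for b in 'ab':
    f=lambda p,q:(lambda j:None if j is None else np.round(j,2).tolist())(r.inverse_kinematics(list(p),list(q)))
    print(b,'grasp',f(GR,rot(b,YAW)),f(GR+[0,0,.16],rot(b,YAW)))
    for yaw in(CY,-.4):
      for t in(0,25,45,60): print(yaw,t,f(*pose_for_lip(b,lip_at(.035,.09),yaw,np.deg2rad(t))))
    print('mat',f([*MAT,.085],rot(b,0)))
E
```

```text
a grasp [-0.67, 0.68, 1.59, -0.0, 0.87, 0.88] [-0.67, 0.49, 1.48, -0.0, 1.18, 0.88]
-0.1308996938995747 0 [0.35, 0.47, 1.71, -0.0, 0.96, 2.06]
-0.1308996938995747 25 [0.55, 0.62, 1.46, -0.34, 1.36, 2.37]
-0.1308996938995747 45 [0.66, 0.8, 1.25, -0.52, 1.7, 2.46]
-0.1308996938995747 60 [0.72, 0.96, 1.08, -0.66, 1.94, 2.46]
-0.4 0 [0.37, 0.45, 1.74, -0.0, 0.95, 2.34]
-0.4 25 [0.53, 0.64, 1.42, -0.26, 1.44, 2.58]
-0.4 45 [0.61, 0.85, 1.15, -0.4, 1.83, 2.62]
-0.4 60 [0.65, 1.02, 0.94, -0.52, 2.1, 2.59]
mat [-0.01, 0.42, 2.08, -0.0, 0.64, 1.56]
b grasp [-0.67, 0.68, 1.59, -0.0, 0.87, -2.26] [-0.67, 0.49, 1.48, -0.0, 1.18, -2.26]
-0.1308996938995747 0 [0.35, 0.47, 1.71, -0.0, 0.96, -1.09]
-0.1308996938995747 25 [0.55, 0.62, 1.46, -0.34, 1.36, -0.77]
-0.1308996938995747 45 [0.66, 0.8, 1.25, -0.52, 1.7, -0.68]
-0.1308996938995747 60 [0.72, 0.96, 1.08, -0.66, 1.94, -0.68]
-0.4 0 [0.37, 0.45, 1.74, -0.0, 0.95, -0.8]
-0.4 25 [0.53, 0.64, 1.42, -0.26, 1.44, -0.56]
-0.4 45 [0.61, 0.85, 1.15, -0.4, 1.83, -0.52]
-0.4 60 [0.65, 1.02, 0.94, -0.52, 2.1, -0.56]
mat [-0.01, 0.42, 2.08, -0.0, 0.64, -1.58]
```

Run:
```python
from h import *
q=rot('b',YAW)
r.move_to(list(GR+[0,0,.16]),list(q))
r.move_linear(list(GR+[0,0,.02]),vel=.15); r.move_linear(list(GR),vel=.06)
print(r.current_contact_force())
r.set_gripper(0.0,60)
print(r.current_opening(),r.current_finger_force(),r.current_contact_force())
r.move_linear(list(GR+[0,0,.03]),vel=.05)
r.move_linear(list(GR+[0,0,.13]),vel=.12)
r.sleep(.3)
print(r.current_t(),r.current_opening(),r.current_finger_force(),r.current_contact_force(),r.current_torque(),r.current_tool_pos())
im,P=get("scene"); save(im,"lift.png")
```

```text
[-1.28889281  0.0518219  -0.38342517]
0.10512973579565697 59.10978019237518 [-0.61168413 -0.16305315  2.04982763]
7.475 0.1125303006846079 58.36338937282562 [-0.81550998 -0.46024183 -2.4230406 ] [ 0.02533221 -0.01616614  0.08113324] [ 0.5129223  -0.34442641  0.21058272]
```

View pics/lift.png

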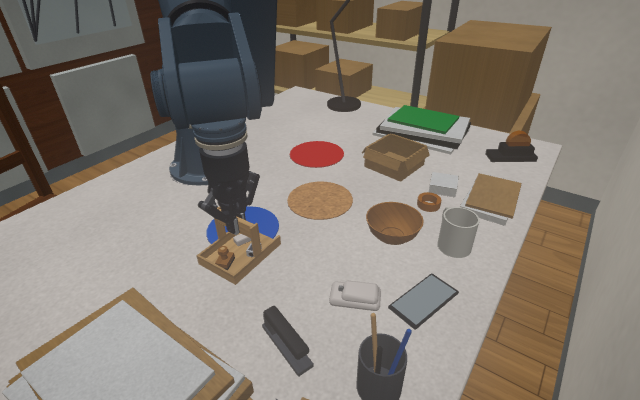

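The picture shows the tray lifted level at (240,253) with all three pieces aboard, and the stapler (287,338) unmoved. Next I carry it to the carton.

Run:
```python
from h import *
p,q=pose_for_lip('b',lip_at(.03,.14),CY,0)
p0=r.current_tool_pos()
r.move_linear([p0[0]-.02,-.1,.215],list(rot('b',YAW/2)),vel=.18)
r.move_linear(list(p),list(q),vel=.18)
p,q=pose_for_lip('b',lip_at(.03,.095),CY,0); r.move_linear(list(p),vel=.1)
r.sleep(.2)
im,P=get("scene"); save(im,"over.png")
im,P=get("top")
z=P[...,2];m=(abs(P[...,0]-.52)<.12)&(P[...,1]>.12)&(P[...,1]<.32)&(z>.08)&(z<.125)
print(lip_at(.03,.095),"tray z pts",np.nanpercentile(z[m],[2,50,98]),"y max",np.percentile(P[m][:,1],99),"x",np.percentile(P[m][:,0],[1,99]))
A=np.c_[P[m][:,:2],np.ones(m.sum())]; print(np.linalg.lstsq(A,z[m],rcond=None)[0])
print(r.current_t(),r.current_opening(),r.current_tool_pos())
v=np.hstack([cv2.resize(im["pixels"][120:240,120:260],(400,343)),]); cv2.imwrite("pics/overtop.png",v[...,::-1])
```

```text
[np.float64(0.5160842142333985), np.float64(0.3062566541587857), 0.095] tray z pts [0.09158674 0.09831256 0.11697538] y max 0.2458709784586386 x [0.45292644 0.55091976]
[-0.00710542 -0.10780254  0.12761213]
11.9917 0.1104933551339456 [0.50778066 0.24189892 0.17247169]
```

View pics/over.png

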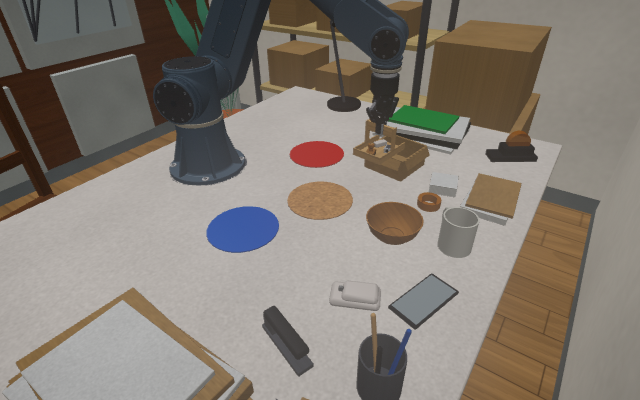

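View pics/overtop.png

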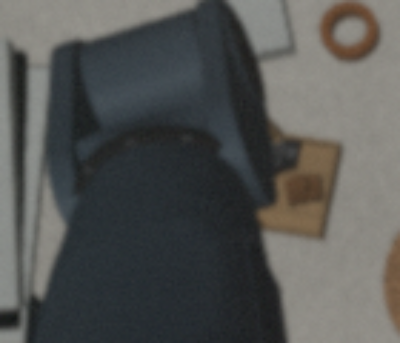

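The scene view shows the tray level at about (375,150) with its open edge over the carton (396,160), pieces still in it. Next I tip it in small steps about the lip.

Run:
```python
from h import *
for i,t in enumerate(range(6,56,6)):
    p,q=pose_for_lip('b',lip_at(.03,max(.085,.095-.002*i)),CY,np.deg2rad(t))
    r.move_linear(list(p),list(q),vel=.05)
r.sleep(.6)
print(r.current_t(),r.current_opening(),r.current_contact_force())
im,P=get("scene"); im2,_=get("top")
a=cv2.resize(im["pixels"][90:210,310:470],(480,360)); b=cv2.resize(im2["pixels"][130:230,140:250],(320,290))
v=np.zeros((360,800,3),np.uint8); v[:,:480]=a; v[:290,480:]=b
cv2.imwrite("pics/tip.png",v[...,::-1])
```

```text
15.7833 0.1057572019144279 [-0.92389169  0.27540787 -1.47256217]
```

View pics/tip.png

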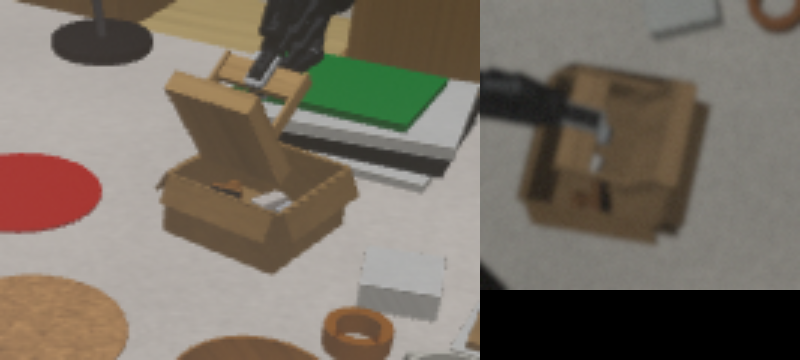

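The picture shows the tray tipped and empty, with pieces inside the carton (crop (240,190) and (270,200)). The wrist load fell from 2.4 N to 1.5 N, which matches the empty tray. Next I raise the tray, level it and take it to the mat.

Run:
```python
from h import *
p=r.current_tool_pos()
r.move_linear([p[0],p[1],p[2]+.09],vel=.1)
r.move_linear([.47,.18,.24],list(rot('b',0)),vel=.12)
r.move_linear([*MAT,.18],vel=.15)
r.sleep(.3)
print(r.current_t(),r.current_contact_force(),r.current_opening())
im,P=get("top");im2,_=get("scene")
z=P[...,2];m=(np.hypot(P[...,0]-.52,P[...,1]-.336)<.09)&(z<.06)
a=cv2.resize(im["pixels"][140:230,140:230],(400,400),interpolation=2); b=cv2.resize(im2["pixels"][130:220,270:440],(400,212),interpolation=2)
v=np.zeros((400,800,3),np.uint8); v[:,:400]=a; v[:212,400:]=b
cv2.imwrite("pics/box.png",v[...,::-1])
```

```text
19.9167 [-0.12070838  0.18934002 -2.40745867] 0.10654686011111657
```

View pics/box.png

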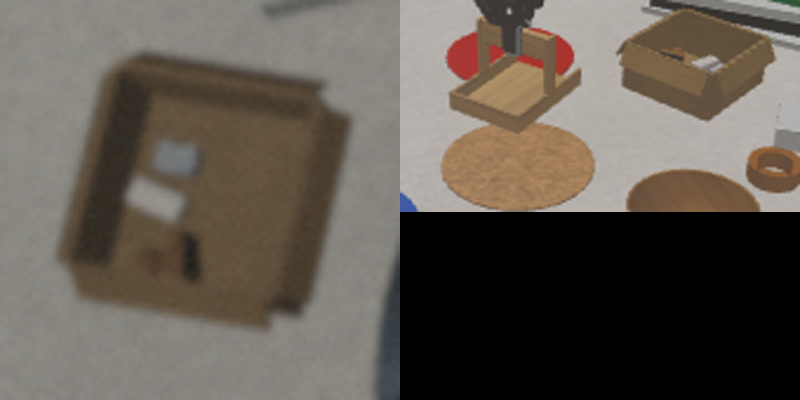

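All three pieces lie in the carton: sharpener (177,158), eraser (157,198) and stamp (175,258). The tray is empty and level over the cork mat. Next I lower it.

Run:
```python
from h import *
f0=r.current_contact_force()[2]
r.move_linear([*MAT,.095],vel=.1)
z=.095
while z>.079:
    z-=.0015; r.move_linear([*MAT,z],vel=.03); r.sleep(.1)
    if r.current_contact_force()[2]-f0>1.5: break
print("contact z",z,r.current_contact_force())
r.set_gripper(0.6); r.sleep(.2)
r.move_linear([*MAT,z+.05],vel=.06); r.move_linear([*MAT,.30],vel=.2)
r.move_to([.35,-.25,.35],list(rot('b',0))); r.sleep(.5)
im,P=get("scene"); z=P[...,2]
near=np.hypot(P[...,0]-MAT[0],P[...,1]-MAT[1])<.11
m=near&(z>.014)&(z<.034); print(cv2.minAreaRect((P[m][:,:2]*1000).astype(np.float32)))
m=near&(z>.075); print("handle",cv2.minAreaRect((P[m][:,:2]*1000).astype(np.float32)),np.percentile(z[m],95))
m=near&(z>.0065)&(z<.011)&(np.hypot(P[...,0]-MAT[0],P[...,1]-MAT[1])<.06); print("floor",np.median(z[m]),m.sum())
print(r.current_t(),r.current_contact_force()); save(im,"end.png")
```

```text
contact z 0.08449999999999999 [-3.71053596  0.14972293 12.60086824]
((431.7609558105469, 37.800010681152344), (134.4486541748047, 98.90782928466797), 89.67161560058594)
handle ((431.5057678222656, 38.97930145263672), (18.76961326599121, 97.58695220947266), 89.9020004272461) 0.09460509188075342
floor 0.008089419451243751 415
27.8167 [-1.04406681  0.0584934   0.50177449]
```

View pics/end.png

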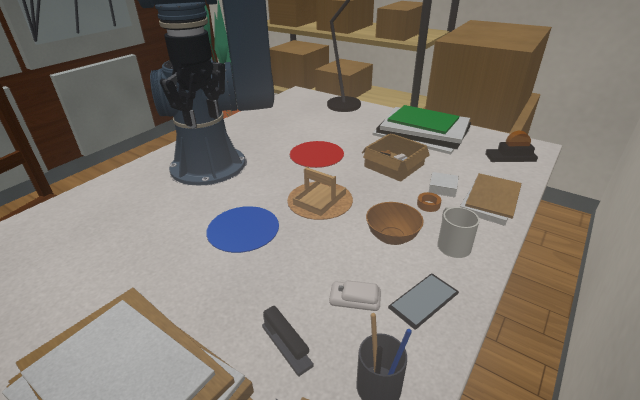

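The tray stands flat in the middle of the cork mat at (320,195), its floor at z=0.008, and nothing else has moved.

```bash
python3 -c "
from cell import r
print(r.hand_in())"
```

```text
the job is handed in; nothing more can be done
None
```

The job is handed in: the eraser, sharpener and stamp are in the carton, and the empty tray stands flat about 3 mm from the cork mat's centre, released; the verdict was not shown.

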